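Re-seat a crooked blank on the vacuum fixture

ROBOT

A 6-joint arm with a two-finger parallel gripper is mounted at the origin on the work surface. World frame = base frame: x ahead of the robot, y to its left, z up, the work surface at z = 0. Lengths are in m, angles in rad, forces in N, time in s.
With the tool pointing down it reaches from about 0.3 to 0.775 m from the base axis. Payload 14.6 kg.
Tool frame: the origin (TCP) lies midway between the tips of the shut fingers; the grasp point (between the pads) lies 19 mm behind it (ctrl.pinch_z is the distance from the TCP to the grasp point, in m); z points along the fingers, y is the line along which they close (so a half turn about z gives the same grasp; the last joint's range is limited). The gripper opens to 94 mm and grips with 3 to 60 N. Pads are 16 mm wide; open, the fingers measure 119 mm over their backs; the gripper's body (75 mm by 177 mm) begins 78 mm behind the grasp point.
Start: joints at [-1.267, 0.3, 1.521, -0, 1.321, -0.067], TCP at [0.199, -0.513, 0.205] pointing down, gripper open.
Joint ranges: [-3.03, 3.03], [-0.79, 2.21], [0.23, 2.52], [-1.04, 4.18], [0, 3.07], [-2.55, 2.55]. Speed limits (rad/s): [2.22, 2.22, 2.57, 3.14, 3.14, 3.14].

INTERFACE

Orientations are given as [roll, pitch, yaw] about the fixed x, y, z axes, in that order (R = Rz(yaw) Ry(pitch) Rx(roll)).
In Python, from station import ctrl gives the robot as it stands.
- The arm moves only by the tool jog_arm, never from a script. Its argument "motion" is a list of rows, each a list of 7 numbers: the shift along the tool's x, y, z in m, then the turn, a rotation vector about the tool's x, y, z in rad, then the opening, from -1 (shut) to 1 (fully open). In form: [[tx, ty, tz, rx, ry, rz, gripper], ...]. A call has 1 to 5 rows; each row shifts and turns the commanded pose from where the row before left it, along the tool's axes as they then stand; what a row does not reach is not made up. A row lasts 1/10 s, in which the tool goes at most 50 mm and 8.59 degrees, less where a joint would pass 70% of its speed; a pose out of reach is approached as far as the arm can. A call is refused whole if a number of a shift passes 0.05 or a number of a turn 0.15, either way. A call with a gripper value outside its range is refused whole. The fingers move at their own pace and stop on an object; "squeeze" is the grip in N (left out, the last holds). Time passes only in rows, so rows that do not move let the fingers close. It gives the time, the measured TCP pose, the force, the opening and the grip force at its end, in the units of the state.
- ctrl.get_obs(): the state, without advancing time (a new reading comes with each control period).
- ctrl.camera(name): name is "scene" or "side" or "wrist"; returns the picture (400x640x3 uint8, red, green, blue); there is no depth.
- ctrl.camera_model(name): a dict with "intrinsics" (3x3 intrinsics, pixels), "k1" (the pictures are not rectified: a ray, as slopes to the right and down, at radius r is drawn at 1 + k1 r^2 times it, then the intrinsics apply), "rvec" (rotation vector, rad) and "tvec" (3), from world to camera coordinates, as OpenCV has them. Camera axes: x right, y down, z forward; pixel columns grow to the right and rows downward; lengths in m; the calibration is good to about 2 mm. A picture is of the moment at which its call begins: read the wrist's pose just before it. camera_model takes no time and is no camera call; for the wrist camera it gives the pose at the moment of the call.
- ctrl.hand_in(): hands the job in; it is judged then, once.
The state is a dict: "time_s": time; "qpos": joint angles; "joint_vel": joint speeds; "tau": joint torques, N m; "ee_pos": TCP position; "eef_rot": TCP orientation; "force": force on the tool from outside, world axes, zero at the start; "moment": the same for the moment, N m; "grip_width": finger opening in m; "grip_force": force on a finger pad.
Only numpy, scipy, OpenCV 4.12 (cv2) and the standard library are available. Lean on these libraries where they do the work, as an engineer would, in place of code of your own. Each camera call takes 0.05 s, during which the arm holds its last target. There are 200 camera calls.

TASK

The purple blank on the vacuum fixture has been sucked down crooked: before you move it, pull the red vacuum knob out to its detent to vent the plate. Slide the blank square against the back fence and the side fence, bring the clamp bar up against it and push the orange thumb wedge in along its ramp until it jams the bar fast. Then push the knob fully home again to switch the vacuum on, with the blank still square in its corner, and leave the other things on the bench alone.

Things in the scene. Friction and masses are not known exactly. Their poses are not given: they have to be found in the camera images.
- fixture: Bolted-down aluminium vacuum plate, 200 (x) by 360 (y) by 20 mm. Origin on the bench; its x points to the back fence, y to the side fence; it covers x -100 to 100, y -210 to 150 mm, top at z 20. Two dark fences stand 10 mm above the plate: inner faces at x = 85 (y -15 to 150) and y = 135 (x -80 to 85). The bar's guide (blue strips) covers x -14 to 69, y -165 to -75, 27 mm high above the plate.
- seat (a point): Point on the plate's top under the centre of the blank when it sits square against both fences (fixture frame x 39, y 85, z 20 mm); axes as the fixture's.
- blank: Loose purple plastic blank flat on the plate, 92 (its x) by 100 (its y) by 15 mm thick, 0.11 to 0.23 kg. Origin: centre of its underside; axes within 0.15 rad of the fixture's. It starts 35 to 65 mm short of its seat along x, 13 to 29 mm along y. Too wide to be gripped: push its edges.
- clamp_bar (a joint): Sliding clamp bar, moves along the fixture's +y with about 1.5 N of friction. 0 = drawn fully back (it starts between 0 and 0.020); 0.060 m = its flat face touches a blank that is seated against the side fence. Value in m.
- bar_post (a point): Black round post (14 mm thick, 20 mm button on top) upright on the bar's blue head, to push the bar by. Point on its axis, 40 mm above the plate; it rises from 14 to 56 mm above the plate. The head's face towards the blank is 76 mm wide (x), 14 mm high, 7 mm ahead (+y) of the post's axis; axis at fixture x = 39. Behind the post (-y) is only the flat bar, 24 mm wide, 16 mm high.
- wedge: Loose orange thumb wedge on the plate in the guide, between the bar and a fixed ramp; 100 mm long, 10 to 22 mm thick, 16 mm high, 0.1 kg. Origin at mid length, underside; y points from heel to thin end, along the fixture's y. Slack at the start, 15 to 35 mm short; pushed along +y it jams with its origin near y = -130 mm in the fixture frame and stays jammed. 8 to 15 N jams it well.
- wedge_heel (a point): Centre of the wedge's heel face, the flat end to push on (+y direction): 24 mm wide (x), 26 mm high, the point lies 12 mm above the plate. Push low, near this height.
- valve: Bolted-down grey vacuum valve on a steel foot, dial gauge on top, brass pipe behind. Origin on the bench; the red knob comes out of its front, which looks along its -x. Front face at x = -35 mm; block 56 wide, 72 mm high; gauge up to 115 mm high at x -18 to 42. Foot: x -48 to 68, y -45 to 45, 8 mm high.
- vac_knob (a joint): The vacuum knob's travel in m along the valve's -x: 0 = pushed fully home (vacuum on), 0.018 = pulled out to its detent (plate vented). A spring detent holds it at both ends: about 6 N to move it over the middle, from where it snaps on to the other end.
- knob_head (a point): Centre of the red knob's head, a cylinder 34 mm in diameter and 22 mm long on the knob's axis (along the valve's x), 50 mm above the bench; 36 mm in front of the valve's face when home. The outer face of the head lies 11 mm further out.
- hex_key: Dark hex key lying on the front right part of the plate, 85 by 24 mm, 6 mm thick; leave alone.
- screwdriver: Screwdriver lying at the right, 200 mm; leave alone.
- brush: Brush lying at the left, 200 mm; leave alone.
- caliper: Caliper lying at the right, 210 mm; leave alone.
- pot: Grey printed pot behind, 74 mm wide, 65 mm high; leave alone.
- cleaner: White bottle behind, 60 mm wide, 160 mm high; leave alone.
- offcut: Grey offcut lying behind at the right, 75 by 95 by 18 mm; leave alone.
Mind the look-alikes: they are no part of the job. Leave any brown or yellow look-alike of the blank alone. What is shaped like the valve but pink is not meant.

How it is judged:
On the way, in this order (a step that is already met when the one before it is completed fails the run):
1. the vacuum knob is pulled out to its detent while the blank is still where it was (value of joint vac_knob above 0.015 m and distance of blank from where it was at the start of the episode below 0.006 m), for 0.2 s.
2. with the knob out, the blank lies square against both fences (value of joint vac_knob above 0.015 m and distance between blank and seat below 0.003 m and angle between the y axis of blank and the y axis of fixture, either way round below 0.025 rad), for 0.1 s.
3. with the knob out, the wedge has jammed the clamp bar up against the blank (value of joint vac_knob above 0.015 m and value of joint clamp_bar between 0.0575 and 0.0625 m and y of wedge in the frame of fixture above -0.135 m and contact force between wedge and clamp_bar above 3 N), for 0.2 s.
At the end, for the whole second after the job is handed in: Knob home within 2 mm; blank within 3 mm of its seat against both fences, square within 0.025 rad; clamp bar within 2.5 mm of 0.060 m; wedge origin beyond y = -135 mm in the fixture frame, left pressing on the bar with over 2 N; blank and wedge at rest (value of joint vac_knob below 0.002 m and distance between blank and seat below 0.003 m and angle between the y axis of blank and the y axis of fixture, either way round below 0.025 rad and value of joint clamp_bar between 0.0575 and 0.0625 m and y of wedge in the frame of fixture above -0.135 m and contact force between wedge and clamp_bar above 2 N and linear speed of each of blank, wedge below 0.01 m/s); the robot touches nothing.
It fails at once if one of the other things on the bench was moved by more than 30 mm (distance of any of hex_key, screwdriver, brush, caliper, pot, cleaner, offcut from where it was at the start of the episode above 0.03 m).
It also fails if it takes over 69 s, if anything falls off the work surface, if the arm or the gripper's body presses on something with over 40 N, if the wrist force passes 120 N, or if a joint passes its speed limit or range.

## Working session

There is one attempt and no reset: what is moved stays moved. The work goes in short steps, Python scripts to look and compute and a tool call to move; the robot and the scene stay as the last step left them, time stands still between calls to the robot, and variables do not carry over. Pictures are saved under pics/ and viewed, at most 10 in all, crops included, and the job is handed in when it is done.

Besides the shell and the picture viewer there is one more tool, called after "Emit:" as name(argument=value, ...), one argument or row to a line, values as JSON. jog_arm: Moves the arm, as the interface text tells. Its arguments: {"type":"object","properties":{"motion":{"type":"array"},"squeeze":{"type":"number"}},"required":["motion"]}

```bash
ls; mkdir -p pics; cat > h.py <<'E'
import numpy as np, cv2
from station import ctrl
from scipy.spatial.transform import Rotation as R
def cam(n):
    m=ctrl.camera_model(n); return m
def ray(m,uv):
    K=np.array(m['intrinsics']); d=(np.linalg.inv(K)@[uv[0],uv[1],1])[:2]
    s=d.copy()
    for _ in range(30): s=d/(1+m['k1']*(s@s))
    Rm=R.from_rotvec(np.ravel(m['rvec'])).as_matrix(); t=np.ravel(m['tvec'])
    return -Rm.T@t, Rm.T@np.array([s[0],s[1],1])
def atz(m,uv,z):
    o,d=ray(m,uv); return o+d*(z-o[2])/d[2]
def tri(*obs):
    A=np.zeros((3,3));b=np.zeros(3)
    for m,uv in obs:
        o,d=ray(m,uv); d=d/np.linalg.norm(d); P=np.eye(3)-np.outer(d,d); A+=P;b+=P@o
    x=np.linalg.solve(A,b); return x,[np.linalg.norm(np.cross(x-ray(m,u)[0],ray(m,u)[1]/np.linalg.norm(ray(m,u)[1]))) for m,u in obs]
def proj(m,p):
    Rm=R.from_rotvec(np.ravel(m['rvec'])).as_matrix(); c=Rm@np.asarray(p)+np.ravel(m['tvec'])
    s=c[:2]/c[2]; s=s*(1+m['k1']*(s@s)); return (np.array(m['intrinsics'])@[s[0],s[1],1])[:2]
E
python3 - <<'E'
from h import *
o=ctrl.get_obs(); print({k:np.round(v,3) for k,v in o.items()})
ims=[]
for n in('scene','side'):
    im=ctrl.camera(n); cv2.imwrite(f'pics/{n}0.png',im[:,:,::-1]); m=cam(n); print(n,ray(m,(320,200)),m['k1'],m['intrinsics'][0])
E
```

```text
pics
{'time_s': np.float64(0.0), 'qpos': array([-1.267,  0.3  ,  1.522, -0.   ,  1.321, -0.067]), 'joint_vel': array([ 0.001,  0.   ,  0.   ,  0.001,  0.   , -0.002]), 'tau': array([-0.0000e+00, -5.3181e+01, -3.5274e+01,  7.1000e-02,  2.4000e-02,
       -0.0000e+00]), 'ee_pos': array([ 0.199, -0.512,  0.205]), 'eef_rot': array([-3.14 , -0.   ,  0.371]), 'force': array([ 0.783, -0.178,  0.162]), 'moment': array([-0.034,  0.044, -0.042]), 'grip_force': np.float64(0.0), 'grip_width': np.float64(0.094)}
scene (array([ 0.89552839, -0.4959838 ,  1.0444426 ]), array([-0.31789997,  0.4833015 , -0.81577664])) -0.01947180910626051 [433.62873946   0.         317.28645053]
side (array([0.20445791, 1.09995567, 0.69654398]), array([ 0.26566349, -0.82669125, -0.49601418])) -0.0576801621995578 [452.22875085   0.         318.15257829]
```

View pics/scene0.png

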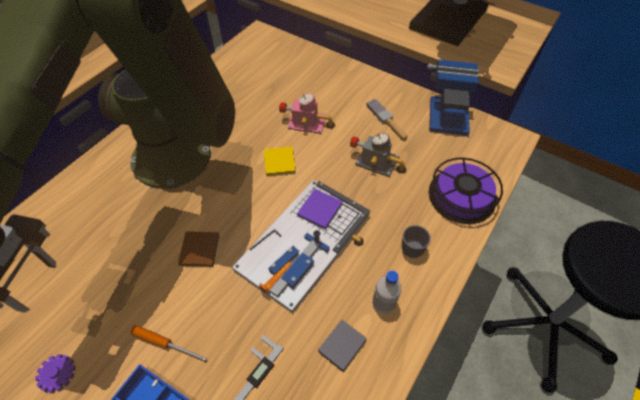

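View pics/side0.png

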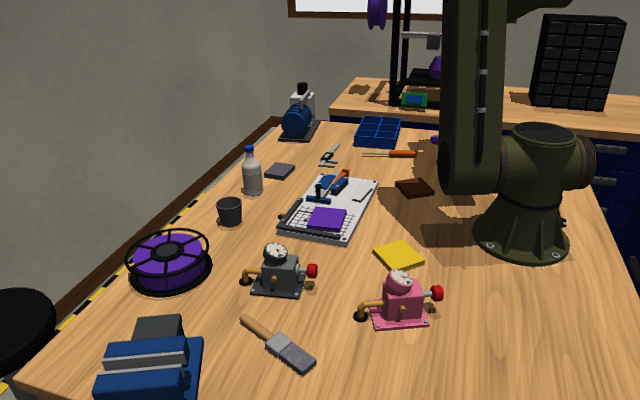

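The grey valve (scene 375,155; side 280,275) is the one meant. The pink one (scene 305,115; side 400,300) is the decoy. The purple blank is at scene (320,208), side (327,218); the yellow and brown plates are look-alikes. I'll confirm with one enlarged composite.

```bash
python3 - <<'E'
import cv2,numpy as np
a=cv2.imread('pics/scene0.png')[125:315,225:415]; b=cv2.imread('pics/side0.png')[160:310,230:390]
A=cv2.resize(a,None,fx=2.1,fy=2.1*1.0,interpolation=cv2.INTER_CUBIC)
a=cv2.resize(a,(400,400),interpolation=cv2.INTER_CUBIC);b=cv2.resize(b,(400,375),interpolation=cv2.INTER_CUBIC)
o=np.zeros((400,800,3),np.uint8);o[:,:400]=a;o[:375,400:]=b
cv2.imwrite('pics/c1.png',o)
E
```

```text
(no output)
```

View pics/c1.png

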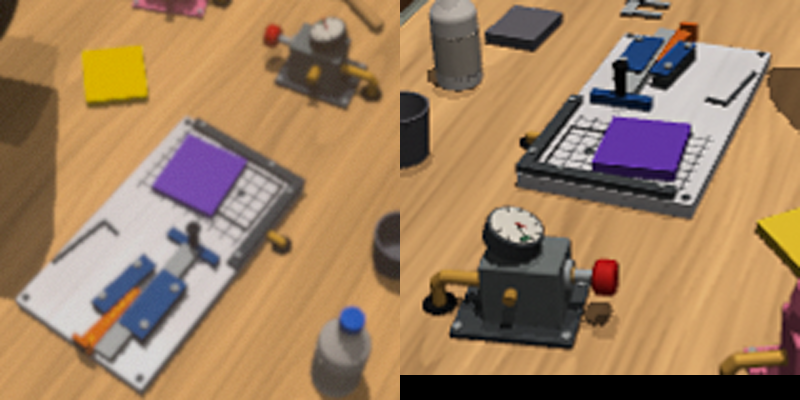

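```bash
cat > f1.py <<'E'
from h import *
a,b=cam('scene'),cam('side')
sa=lambda u,v:(225+u/2.105,125+v/2.105); sb=lambda u,v:(230+(u-400)/2.5,160+v/2.5)
np.set_printoptions(precision=4,suppress=True)
for n,p,q in[('knob',(272,36),(606,276)),('corner-x+y',(187,119),(692,206)),('corner+x+y',(303,180),(517,178)),('cornerneg-x-y',(20,298),(770,54)),('post top',(193,231),(620,64)),('heeltop',(85,340),(690,28)),('gauge',(328,36),(514,229)),('blank P',(185,137),(683,172)),('blank Q',(247,162),(594,164))]:
    print(n,*tri((a,sa(*p)),(b,sb(*q))))
print([atz(a,sa(*p),.02) for p in[(187,119),(303,180),(142,390),(20,298)]])
print([atz(a,sa(*p),.035) for p in[(185,137),(247,162),(209,216),(153,173)]])
print('side',[atz(b,sb(*p),.035) for p in[(692,118),(683,172),(594,155),(618,118)]])
print('foot',[atz(a,sa(*p),.008) for p in[(276,82),(347,105)]],[atz(b,sb(*p),.008) for p in[(452,334),(574,345)]])
print('knob2',atz(a,sa(272,36),.05),atz(b,sb(606,276),.05))
E
python3 f1.py
```

```text
knob [0.4739 0.3351 0.05  ] [np.float64(0.0009950934841254412), np.float64(0.0009950934841252022)]
corner-x+y [0.4388 0.16   0.0145] [np.float64(0.0024427724893230653), np.float64(0.002442772489323143)]
corner+x+y [0.632  0.1598 0.0165] [np.float64(0.00028281306748663345), np.float64(0.0002828130674867322)]
cornerneg-x-y [ 0.4237 -0.1912  0.0178] [np.float64(0.0029721468124154337), np.float64(0.0029721468124156293)]
post top [ 0.57   -0.0181  0.0734] [np.float64(0.001163894565281739), np.float64(0.00116389456528198)]
heeltop [ 0.5328 -0.1976  0.0389] [np.float64(0.003603064220547326), np.float64(0.0036030642205472606)]
gauge [0.5574 0.3433 0.0923] [np.float64(0.0012223435068576254), np.float64(0.0012223435068577835)]
blank P [0.4595 0.1226 0.0293] [np.float64(0.0036493533040663794), np.float64(0.003649353304066364)]
blank Q [0.5549 0.1334 0.0306] [np.float64(0.0025905179531771788), np.float64(0.0025905179531771428)]
[array([0.4437, 0.1571, 0.02  ]), array([0.6326, 0.1575, 0.02  ]), array([ 0.6236, -0.204 ,  0.02  ]), array([ 0.4278, -0.1912,  0.02  ])]
[array([0.4655, 0.12  , 0.035 ]), array([0.5589, 0.1315, 0.035 ]), array([0.563 , 0.0314, 0.035 ]), array([0.4634, 0.0465, 0.035 ])]
side [array([0.4723, 0.0176, 0.035 ]), array([0.4542, 0.1287, 0.035 ]), array([0.5561, 0.1214, 0.035 ]), array([0.5543, 0.0392, 0.035 ])]
foot [array([0.5093, 0.2948, 0.008 ]), array([0.6174, 0.3145, 0.008 ])] [array([0.5998, 0.4025, 0.008 ]), array([0.4879, 0.386 , 0.008 ])]
knob2 [0.4748 0.3354 0.05  ] [0.473  0.3347 0.05  ]
```

Emit:
jog_arm(
  motion=[
    [0.02,-0.03,-0.03,0,0,0.11,1],
    [0.025,-0.03,-0.03,0,0,0.11,1],
    [0.03,-0.037,0,0,0,0,1],
    [0.03,-0.037,0,0,0,0,1],
    [0.03,-0.037,0,0,0,0,1],
  ],
)

```text
time_s: 0.6
ee_pos: [0.2962, -0.317, 0.2654]
eef_rot: [-3.142, -0.0, 0.15]
force: [1.7, 0.4, -0.3]
grip_width: 0.0938
grip_force: 0.0
```

Emit:
jog_arm(
  motion=[
    [0.03,-0.037,0,0,0,0,1],
    [0.03,-0.037,0,0,0,0,1],
    [0.03,-0.037,0,0,0,0,1],
    [0.03,-0.037,0,0,0,0,1],
    [0.03,-0.037,0,0,0,0,1],
  ],
)

```text
time_s: 1.1
ee_pos: [0.4168, -0.1113, 0.2655]
eef_rot: [3.142, -0.0, 0.151]
force: [0.4, -0.9, -0.3]
grip_width: 0.0938
grip_force: 0.0
```

```bash
cat >> h.py <<'E'
np.set_printoptions(precision=4,suppress=True)
def go(x,y,z,yaw=None):
    o=ctrl.get_obs(); Rt=R.from_euler('xyz',o['eef_rot'])
    print('t',o['time_s'],'pos',np.array(o['ee_pos']),'rot',np.array(o['eef_rot']),'F',np.array(o['force']))
    print(' tool shift',Rt.inv().apply(np.array([x,y,z])-o['ee_pos']),'turn z',None if yaw is None else o['eef_rot'][2]-yaw)
E
python3 - <<'E'
from h import *
m=cam('wrist')
for uv in[(320,200),(0,0),(639,399)]: print(uv,atz(m,uv,.02))
print(proj(m,ctrl.get_obs()['ee_pos'])); go(.43,.33,.16,.15)
E
```

```text
(320, 200) [ 0.3832 -0.1084  0.02  ]
(0, 0) [0.6078 0.3894 0.02  ]
(639, 399) [ 0.0427 -0.865   0.02  ]
[324.3276 243.0063]
t 1.1 pos [ 0.4168 -0.1113  0.2655] rot [ 3.1415 -0.0001  0.1508] F [ 0.3953 -0.8854 -0.3449]
 tool shift [ 0.0793 -0.4343  0.1055] turn z 0.0007796118186259859
```

```bash
python3 - <<'E'
from h import *; import pickle
m=cam('wrist');im=ctrl.camera('wrist');cv2.imwrite('pics/w0.png',im[:,:,::-1]);pickle.dump(m,open('w0.pkl','wb'))
E
```

Emit:
jog_arm(
  motion=[
    [0.02,-0.045,0,0,0,0,1],
    [0.02,-0.045,0,0,0,0,1],
    [0.02,-0.045,0,0,0,0,1],
    [0.01,-0.045,0,0,0,0,1],
    [0,-0.045,0,0,0,0,1],
  ],
)

```text
time_s: 1.65
ee_pos: [0.4517, 0.1216, 0.2649]
eef_rot: [3.142, 0.001, 0.151]
force: [1.2, 0.3, -0.0]
grip_width: 0.094
grip_force: 0.0
```

```bash
python3 - <<'E'
from h import *; import pickle
m=cam('wrist');im=ctrl.camera('wrist');cv2.imwrite('pics/w1.png',im[:,:,::-1]);pickle.dump(m,open('w1.pkl','wb'))
a=cv2.imread('pics/w0.png'); o=np.vstack([a,im[:,:,::-1]]); cv2.imwrite('pics/w01.png',cv2.resize(np.hstack([a,im[:,:,::-1]])[:, :],(800,250)))
go(.43,.33,.16,.15)
E
```

```text
t 1.7 pos [0.4503 0.1263 0.265 ] rot [-3.1401  0.001   0.1541] F [0.4416 3.4288 0.3978]
 tool shift [ 0.0113 -0.2042  0.1053] turn z 0.004095075485884531
```

View pics/w1.png

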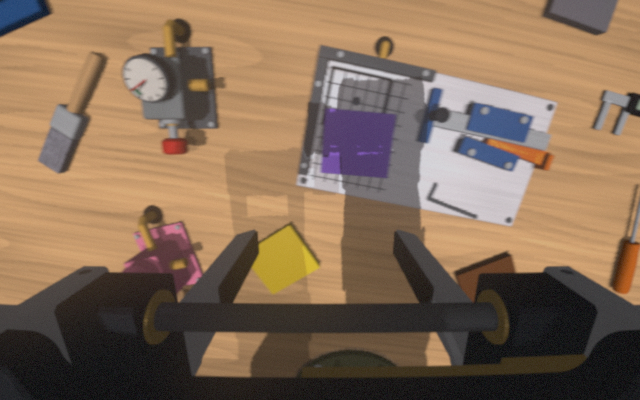

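```bash
cat > f2.py <<'E'
from h import *; import pickle
from scipy.optimize import least_squares as LS
m=pickle.load(open('w1.pkl','rb'))
w=[atz(m,u,.02)[:2] for u in[(323,46),(557,103),(512,225),(298,186)]]
# fence outer corners at z=.03
L=np.array([[.1,.15],[.1,-.21],[-.1,-.21],[-.1,.15]])
def T(p,l): c,s=np.cos(p[2]),np.sin(p[2]); return np.array([p[0]+c*l[0]-s*l[1],p[1]+s*l[0]+c*l[1]])
w2=[np.array(v) for v in[(.4437,.1571),(.6326,.1575),(.6236,-.204),(.4278,-.1912)]]; L2=L[[3,0,1,2]]
for ww,LL in((w,L),(w2,L2),(w+w2,list(L)+list(L2))):
    r=LS(lambda p:np.ravel([T(p,l)-q for l,q in zip(LL,ww)]),[.53,0,0]); print('fix',r.x,r.fun*1000)
print('blank',[atz(m,u,.035)[:2] for u in[(325,109),(397,110),(388,178),(321,173)]])
print('foot',[atz(m,u,.008)[:2] for u in[(213,47),(217,128),(150,129)]])
print('knobtop',atz(m,(173,140),.067),atz(m,(174,147),.055), 'gauge',atz(m,(148,79),.11))
print('post',atz(m,(438,115),.076),'heel',atz(m,(548,161),.044))
E
python3 f2.py
```

```text
fix [ 0.5298  0.0095 -0.0416] [-0.6947  2.6599  2.2083 -2.5142 -2.5156 -2.0875  1.002   1.9418]
fix [ 0.533   0.0098 -0.0344] [-5.5236  6.0836  5.458  -1.1966  2.0736  0.5164 -2.008  -5.4034]
fix [ 0.5314  0.0097 -0.038 ] [ 0.3442  3.1851  4.5293 -2.0401 -0.2229 -2.3257  2.0126  1.7546 -6.5303
  6.2757  4.4254 -1.7225 -0.2514  0.0374 -4.307  -5.1645]
blank [array([0.5533, 0.1371]), array([0.5676, 0.0369]), array([0.4708, 0.0296]), array([0.4631, 0.1294])]
foot [array([0.6162, 0.3091]), array([0.5036, 0.2963]), array([0.4875, 0.4003])]
knobtop [0.4829 0.3326 0.067 ] [0.472  0.3374 0.055 ] gauge [0.5527 0.3402 0.11  ]
post [ 0.5661 -0.0067  0.076 ] heel [ 0.5337 -0.1978  0.044 ]
```

Emit:
jog_arm(
  motion=[
    [0.011,-0.04,0.026,0,0,0,1],
    [0.011,-0.04,0.026,0,0,0,1],
    [0.011,-0.04,0.026,0,0,0,1],
    [0.011,-0.04,0.026,0,0,0,1],
    [0.011,-0.04,0.026,0,0,0.03,1],
  ],
)

```text
time_s: 2.2
ee_pos: [0.4758, 0.3272, 0.1341]
eef_rot: [3.141, 0.0, 0.121]
force: [0.8, 0.0, 0.5]
grip_width: 0.0939
grip_force: 0.0
```

Emit:
jog_arm(
  motion=[
    [0,0,0,0,0,0,1],
  ],
)

```text
time_s: 2.3
ee_pos: [0.4741, 0.3282, 0.1306]
eef_rot: [3.139, 0.007, 0.123]
force: [0.0, -0.6, 0.1]
grip_width: 0.0941
grip_force: 0.0
```

```bash
python3 - <<'E'
from h import *
m=cam('wrist');im=ctrl.camera('wrist');cv2.imwrite('pics/w2.png',im[:,:,::-1])
print(proj(m,[.474,.335,.05]),proj(m,[.463,.334,.05]),proj(m,[.474,.335,.067]))
import pickle;pickle.dump(m,open('w2.pkl','wb'))
go(.474,.335,.031,.12)
E
```

```text
[317.5823 208.7551] [317.3016 219.5051] [317.1109 214.1029]
t 2.35 pos [0.4749 0.3266 0.1328] rot [3.1398 0.0041 0.1233] F [ 0.4362 -0.0727 -0.3582]
 tool shift [ 0.0006 -0.0086  0.1018] turn z 0.0032987464376253994
```

View pics/w2.png

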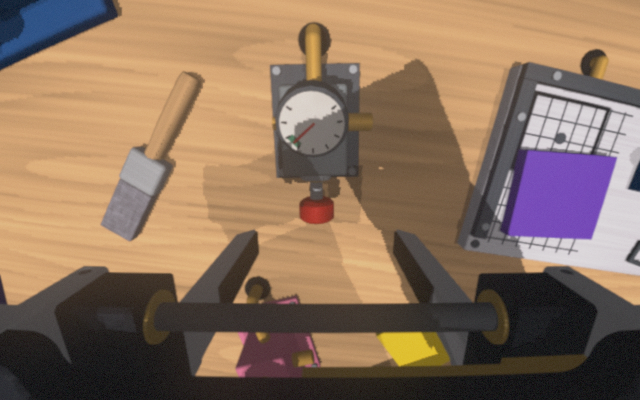

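The knob head is at (317,209), right where I projected it, and the tool is square to the valve. Descending to grip.

Emit:
jog_arm(
  motion=[
    [0,-0.008,0.035,0,0,0,1],
    [0,0,0.04,0,0,0,1],
    [0,0,0.026,0,0,0,1],
    [0,0,0,0,0,0,-0.4],
    [0,0,0,0,0,0,-1],
  ],
  squeeze=30,
)

```text
time_s: 2.85
ee_pos: [0.4758, 0.3332, 0.0361]
eef_rot: [-3.141, -0.001, 0.12]
force: [-0.1, -0.0, -0.4]
grip_width: 0.0816
grip_force: 0.0
```

Emit:
jog_arm(
  motion=[
    [0,0,0,0,0,0,-1],
    [0,0,0,0,0,0,-1],
    [0,0,0,0,0,0,-1],
  ],
)

```text
time_s: 3.15
ee_pos: [0.4755, 0.3338, 0.0356]
eef_rot: [-3.141, -0.002, 0.121]
force: [0.0, 0.7, 0.1]
grip_width: 0.0573
grip_force: 0.0
```

Emit:
jog_arm(
  motion=[
    [0,0,0.004,0,0,0,-1],
    [0,0,0,0,0,0,-1],
    [0,0,0,0,0,0,-1],
    [0,0,0,0,0,0,-1],
    [0,0,0,0,0,0,-1],
  ],
)

```text
time_s: 3.65
ee_pos: [0.4744, 0.3369, 0.0302]
eef_rot: [-3.137, -0.001, 0.122]
force: [-0.9, 26.8, -10.0]
grip_width: 0.0333
grip_force: 29.9
```

Emit:
jog_arm(
  motion=[
    [0,-0.003,0,0,0,0,-1],
    [-0.006,0,0,0,0,0,-1],
    [-0.006,0,0,0,0,0,-1],
    [-0.006,0,0,0,0,0,-1],
    [-0.004,0,0,0,0,0,-1],
  ],
)

```text
time_s: 4.15
ee_pos: [0.4552, 0.3346, 0.0306]
eef_rot: [-3.14, -0.007, 0.121]
force: [34.7, 8.9, -22.0]
grip_width: 0.0332
grip_force: 30.0
```

Emit:
jog_arm(
  motion=[
    [0,0,0,0,0,0,-1],
    [0,0,0,0,0,0,-1],
  ],
)

```text
time_s: 4.35
ee_pos: [0.4547, 0.3345, 0.0306]
eef_rot: [-3.14, -0.005, 0.121]
force: [15.4, 6.8, -11.7]
grip_width: 0.0336
grip_force: 30.0
```

Emit:
jog_arm(
  motion=[
    [0,0,0,0,0,0,0.06],
    [0,0,0,0,0,0,0.06],
    [0,0,0,0,0,0,0.06],
    [0,0,-0.045,0,0,0,0.06],
    [0,0,-0.05,0,0,0,0.06],
  ],
)

```text
time_s: 4.85
ee_pos: [0.4519, 0.3333, 0.1253]
eef_rot: [3.14, 0.004, 0.121]
force: [0.8, 0.1, 0.0]
grip_width: 0.0499
grip_force: 0.0
```

Emit:
jog_arm(
  motion=[
    [-0.01,0.045,0,0,0,0.08,0.06],
    [-0.01,0.045,0,0,0,0.08,0.06],
    [-0.001,0.045,0,0,0,0,0.06],
    [-0.001,0.045,0,0,0,0,0.06],
    [-0.001,0.045,0,0,0,0,0.06],
  ],
)

```text
time_s: 5.35
ee_pos: [0.4313, 0.1063, 0.1257]
eef_rot: [-3.142, -0.0, -0.039]
force: [1.0, -0.6, -0.7]
grip_width: 0.0499
grip_force: 0.0
```

```bash
python3 - <<'E'
from h import *
im=ctrl.camera('side');b=cam('side');cv2.imwrite('pics/s1.png',im[:,:,::-1])
# red centroid near the knob
hsv=cv2.cvtColor(im,cv2.COLOR_RGB2HSV)
M=((hsv[...,0]<6)|(hsv[...,0]>174))&(hsv[...,1]>180)&(hsv[...,2]>70); M[:, :290]=0;M[:,340:]=0;M[:250]=0;M[300:]=0
y,x=np.nonzero(M);print(len(x),x.mean(),y.mean(),atz(b,(x.mean(),y.mean()),.05))
i0=cv2.imread('pics/side0.png');h0=cv2.cvtColor(i0,cv2.COLOR_BGR2HSV)
M=((h0[...,0]<6)|(h0[...,0]>174))&(h0[...,1]>180)&(h0[...,2]>70); M[:, :290]=0;M[:,340:]=0;M[:250]=0;M[300:]=0
y,x=np.nonzero(M);print(len(x),x.mean(),y.mean(),atz(b,(x.mean(),y.mean()),.05))
go(.435,.0875,.025,-.041)
E
```

```text
111 319.56756756756755 269.98198198198196 [0.4577 0.3289 0.05  ]
104 311.61538461538464 269.28846153846155 [0.4759 0.3314 0.05  ]
t 5.4 pos [0.4309 0.1018 0.1255] rot [ 3.1403  0.0004 -0.0412] F [ 0.8426 -1.883   0.6833]
 tool shift [0.0047 0.014  0.1005] turn z -0.00019018493704018452
```

Knob displaced 18.2 mm, so the plate is vented. Next, pushing the blank along x.

Emit:
jog_arm(
  motion=[
    [0,0.014,0.03,0,0,0,0.06],
    [0,0,0.04,0,0,0,0.06],
    [0,0,0.025,0,0,0,0.06],
    [0,0,0.004,0,0,0,0.06],
    [0.005,0,0,0,0,0,0.06],
  ],
)

```text
time_s: 5.9
ee_pos: [0.4361, 0.0938, 0.0266]
eef_rot: [3.141, 0.001, -0.039]
force: [-0.6, 0.6, -0.4]
grip_width: 0.0494
grip_force: 0.0
```

Emit:
jog_arm(
  motion=[
    [0.012,0,0,0,0,0,0.06],
    [0.012,0,0,0,0,0,0.06],
    [0.012,0,0,0,0,0,0.06],
    [0.012,0,0,0,0,0,0.06],
    [0.01,0,0,0,0,0,0.06],
  ],
)

```text
time_s: 6.4
ee_pos: [0.4958, 0.0917, 0.0282]
eef_rot: [-3.141, -0.002, -0.039]
force: [-2.9, -0.5, 2.7]
grip_width: 0.0499
grip_force: 1.2
```

Emit:
jog_arm(
  motion=[
    [0.006,0,0,0,0,0,0.06],
    [0.005,0,0,0,0,0,0.06],
    [0.004,0,0,0,0,0,0.06],
    [0.003,0,0,0,0,0,0.06],
  ],
)

```text
time_s: 6.8
ee_pos: [0.5125, 0.0908, 0.0266]
eef_rot: [-3.142, 0.0, -0.039]
force: [-2.4, -0.5, 2.4]
grip_width: 0.0499
grip_force: 1.2
```

Emit:
jog_arm(
  motion=[
    [0.002,0,0,0,0,0,0.06],
    [0.002,0,0,0,0,0,0.06],
    [0.001,0,0,0,0,0,0.06],
  ],
)

```text
time_s: 7.1
ee_pos: [0.5162, 0.0906, 0.0263]
eef_rot: [3.141, 0.003, -0.039]
force: [-16.2, 0.3, 13.0]
grip_width: 0.0497
grip_force: 7.9
```

Emit:
jog_arm(
  motion=[
    [-0.01,0,0,0,0,0,0.06],
    [-0.015,0,0,0,0,0,0.06],
    [0,0,-0.05,0,0,0,0.06],
    [0,0,-0.05,0,0,0,0.06],
    [0,0,-0.05,0,0,0,0.06],
  ],
)

```text
time_s: 7.6
ee_pos: [0.4918, 0.0915, 0.1783]
eef_rot: [-3.142, -0.0, -0.039]
force: [0.0, 0.4, 0.0]
grip_width: 0.05
grip_force: 0.0
```

Emit:
jog_arm(
  motion=[
    [0,0.03,-0.04,0,0,0,0.06],
    [0,0,0,0,0,0,0.06],
  ],
)

```text
time_s: 7.8
ee_pos: [0.4928, 0.0599, 0.2218]
eef_rot: [-3.141, -0.01, -0.04]
force: [0.4, 0.7, 0.0]
grip_width: 0.0495
grip_force: 0.0
```

```bash
python3 - <<'E'
from h import *
import pickle
m=cam('wrist');im=ctrl.camera('wrist');cv2.imwrite('pics/w3.png',im[:,:,::-1]);pickle.dump(m,open('w3.pkl','wb'))
go(.568,-.012,.1)
E
```

```text
t 7.85 pos [0.4919 0.0607 0.2186] rot [-3.1413 -0.0052 -0.0408] F [-0.1842 -0.0056 -0.748 ]
 tool shift [0.0784 0.0696 0.119 ] turn z None
```

View pics/w3.png

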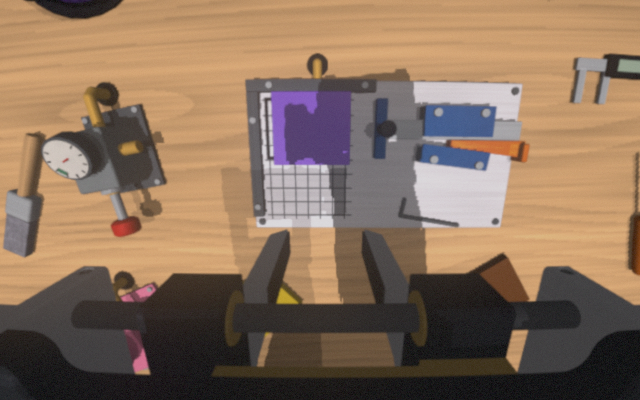

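The blank (272–350, 92–164) now lies flat against the back fence. The post top is at (388,129), the wedge heel at (524,151).

```bash
cat > f3.py <<'E'
from h import *; import pickle
m=pickle.load(open('w3.pkl','rb'))
c=np.array([.530,.0095]);s=-.041
Rf=np.array([[np.cos(s),-np.sin(s)],[np.sin(s),np.cos(s)]])
def f(n,uv,z): p=atz(m,uv,z)[:2]; print(n,p,'fix',Rf.T@(p-c))
f('post',(388,129),.076);f('heeltop',(524,151),.044);f('thin',(450,149),.036)
for u in[(272,92),(350,92),(350,164),(275,164)]: f('blank',u,.035)
for u in[(247,80),(522,83),(502,226),(257,227)]: f('plate',u,.02)
f('fence end',(376,86),.03)
m0,m1=[pickle.load(open(f'w{i}.pkl','rb')) for i in(1,3)]
print(tri((m0,(438,115)),(m1,(388,129))),tri((m0,(548,158)),(m1,(524,151))))
E
python3 f3.py
```

```text
post [ 0.5677 -0.0147] fix [ 0.0387 -0.0226]
heeltop [ 0.5347 -0.1995] fix [ 0.0132 -0.2086]
thin [ 0.5396 -0.105 ] fix [ 0.0142 -0.114 ]
blank [0.6181 0.1209] fix [0.0835 0.1149]
blank [0.614  0.0241] fix [0.0834 0.0181]
blank [0.5247 0.0259] fix [-0.006   0.0162]
blank [0.5287 0.1245] fix [-0.006   0.1149]
plate [0.6363 0.1546] fix [0.1002 0.1493]
plate [ 0.621 -0.203] fix [ 0.0996 -0.2086]
plate [ 0.4237 -0.1983] fix [-0.0977 -0.2119]
plate [0.4371 0.1614] fix [-0.0991  0.148 ]
fence end [ 0.6206 -0.009 ] fix [ 0.0913 -0.0148]
(array([ 0.5688, -0.0222,  0.0374]), [np.float64(0.001488899587112296), np.float64(0.0014888995871122147)]) (array([ 0.5366, -0.1922,  0.0515]), [np.float64(0.001950885733196616), np.float64(0.0019508857331966196)])
```

Emit:
jog_arm(
  motion=[
    [0.016,0.0145,0.02,0,0,0,0.06],
    [0.016,0.0145,0.02,0,0,0,0.06],
    [0.016,0.0145,0.02,0,0,0,0.06],
    [0.016,0.0145,0.02,0,0,0,0.06],
    [0.015,0.0145,0.02,0,0,0,0.06],
  ],
)

```text
time_s: 8.35
ee_pos: [0.567, -0.0141, 0.1137]
eef_rot: [-3.141, 0.002, -0.039]
force: [0.2, -0.2, 0.0]
grip_width: 0.0497
grip_force: 0.0
```

Emit:
jog_arm(
  motion=[
    [0,0,0.03,0,0,0,0.06],
    [0,0,0.03,0,0,0,0.06],
    [0,0,0.012,0,0,0,0.06],
    [0,0,0,0,0,0,-1],
    [0,0,0,0,0,0,-1],
  ],
  squeeze=15,
)

```text
time_s: 8.85
ee_pos: [0.5675, -0.0137, 0.0451]
eef_rot: [3.142, -0.001, -0.039]
force: [0.5, -0.1, 0.4]
grip_width: 0.0373
grip_force: 0.0
```

Emit:
jog_arm(
  motion=[
    [0,0,0,0,0,0,-1],
    [0,0,0,0,0,0,-1],
    [0,0,0,0,0,0,-1],
  ],
)

```text
time_s: 9.15
ee_pos: [0.5678, -0.014, 0.0455]
eef_rot: [3.142, -0.002, -0.039]
force: [-0.6, 0.2, 5.5]
grip_width: 0.0191
grip_force: 15.0
```

Emit:
jog_arm(
  motion=[
    [0,-0.012,0,0,0,0,-1],
    [0,-0.012,0,0,0,0,-1],
    [0,-0.01,0,0,0,0,-1],
    [0,-0.007,0,0,0,0,-1],
    [0,-0.004,0,0,0,0,-1],
  ],
)

```text
time_s: 9.65
ee_pos: [0.5697, 0.0313, 0.0455]
eef_rot: [3.141, -0.002, -0.039]
force: [0.2, -4.1, 6.2]
grip_width: 0.0191
grip_force: 15.0
```

Emit:
jog_arm(
  motion=[
    [0,-0.002,0,0,0,0,-1],
    [0,0,0,0,0,0,-1],
  ],
)

```text
time_s: 9.85
ee_pos: [0.5697, 0.0333, 0.0455]
eef_rot: [3.142, -0.002, -0.039]
force: [0.6, 0.7, 5.6]
grip_width: 0.0192
grip_force: 15.0
```

Emit:
jog_arm(
  motion=[
    [0,-0.002,0,0,0,0,-1],
    [0,-0.0015,0,0,0,0,-1],
    [0,0,0,0,0,0,-1],
  ],
)

```text
time_s: 10.15
ee_pos: [0.5699, 0.0362, 0.0455]
eef_rot: [3.141, -0.002, -0.039]
force: [-0.6, -3.6, 6.4]
grip_width: 0.019
grip_force: 15.0
```

Emit:
jog_arm(
  motion=[
    [0,-0.0015,0,0,0,0,-1],
    [0,0,0,0,0,0,-1],
  ],
)

```text
time_s: 10.35
ee_pos: [0.5699, 0.0363, 0.0455]
eef_rot: [3.139, -0.002, -0.039]
force: [-0.7, -13.7, 7.0]
grip_width: 0.0189
grip_force: 15.0
```

Emit:
jog_arm(
  motion=[
    [0,0.001,0,0,0,0,-0.2],
    [0,0,0,0,0,0,-0.2],
    [0,0,0,0,0,0,-0.2],
    [0,0,-0.05,0,0,0,-0.2],
    [0,0,-0.05,0,0,0,-1],
  ],
)

```text
time_s: 10.85
ee_pos: [0.5684, 0.0372, 0.1447]
eef_rot: [3.142, 0.003, -0.039]
force: [0.7, 0.8, 1.5]
grip_width: 0.0326
grip_force: 0.0
```

Emit:
jog_arm(
  motion=[
    [-0.03,0.035,-0.02,0,0,0,-1],
    [-0.02,0.045,0,0,0,0,-1],
    [0,0,0,0,0,0,-1],
    [0,0,0,0,0,0,-1],
  ],
)

```text
time_s: 11.25
ee_pos: [0.5162, -0.0412, 0.1646]
eef_rot: [-3.141, -0.001, -0.041]
force: [0.9, 0.8, -0.2]
grip_width: 0.0018
grip_force: 0.0
```

```bash
python3 - <<'E'
from h import *
import pickle
m=cam('wrist');im=ctrl.camera('wrist');cv2.imwrite('pics/w4.png',im[:,:,::-1]);pickle.dump(m,open('w4.pkl','wb'))
go(.535,-.235,.027)
E
```

```text
t 11.3 pos [ 0.5165 -0.0405  0.1643] rot [-3.1413 -0.0001 -0.0395] F [ 0.5197  0.6741 -1.0432]
 tool shift [0.0261 0.1937 0.1373] turn z None
```

View pics/w4.png

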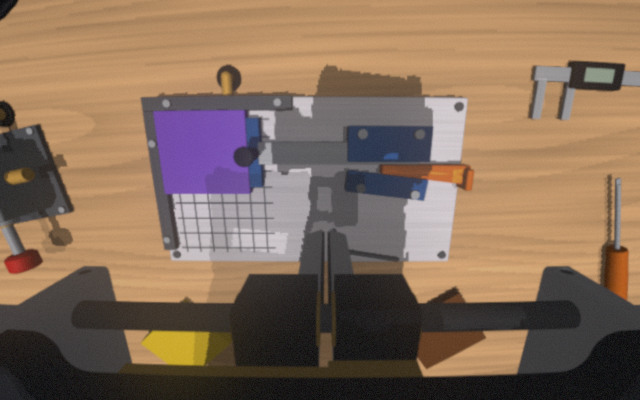

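Blank sits in the corner, with the bar face against it. The heel is at about (470,177). A quick numeric check follows.

```bash
sed -i "s/w3.pkl','rb'))$/w4.pkl','rb'))/" f3.py; python3 - <<'E'
exec(open('f3.py').read().split("f('post'")[0])
for u in[(156,111),(246,111),(250,193),(165,193)]: f('blank',u,.035)
f('heel',(470,177),.044); f('post',(245,156),.076)
for u in[(143,98),(467,97),(448,261),(172,261)]: f('plate',u,.02)
E
```

```text
blank [0.6199 0.1366] fix [0.0847 0.1307]
blank [0.6148 0.0389] fix [0.0835 0.0328]
blank [0.5254 0.0442] fix [-0.006   0.0345]
blank [0.5296 0.1433] fix [-0.0059  0.1337]
heel [ 0.5358 -0.2018] fix [ 0.0144 -0.2109]
post [0.5709 0.0332] fix [0.0399 0.0254]
plate [0.636  0.1579] fix [0.0998 0.1526]
plate [ 0.6215 -0.2031] fix [ 0.1001 -0.2087]
plate [ 0.4222 -0.1962] fix [-0.0993 -0.21  ]
plate [0.4361 0.1611] fix [-0.1     0.1476]
```

Emit:
jog_arm(
  motion=[
    [0.006,0.045,0,0,0,0,-1],
    [0.006,0.045,0,0,0,0,-1],
    [0.006,0.045,0,0,0,0,-1],
    [0.004,0.045,0.01,0,0,0,-1],
    [0.004,0.022,0.04,0,0,0,-1],
  ],
)

```text
time_s: 11.8
ee_pos: [0.5366, -0.2466, 0.1165]
eef_rot: [3.139, -0.006, -0.04]
force: [1.0, -0.1, -0.4]
grip_width: 0.0003
grip_force: 0.0
```

Emit:
jog_arm(
  motion=[
    [0,0,0.045,0,0,0,-1],
    [0,0,0.04,0,0,0,-1],
    [0,0,0,0,0,0,-1],
  ],
)

```text
time_s: 12.1
ee_pos: [0.5323, -0.2413, 0.0238]
eef_rot: [-3.137, 0.009, -0.038]
force: [0.2, -0.4, -0.3]
grip_width: 0.0006
grip_force: 0.0
```

Emit:
jog_arm(
  motion=[
    [0.003,-0.004,-0.003,0,0,0,-1],
    [0,-0.012,0,0,0,0,-1],
    [0,-0.012,0,0,0,0,-1],
    [0,-0.009,0,0,0,0,-1],
    [0,-0.008,0,0,0,0,-1],
  ],
)

```text
time_s: 12.6
ee_pos: [0.5396, -0.1978, 0.0334]
eef_rot: [3.141, -0.001, -0.038]
force: [0.1, -2.8, 0.3]
grip_width: 0.0007
grip_force: 1.0
```

Emit:
jog_arm(
  motion=[
    [0,-0.003,0,0,0,0,-1],
    [0,-0.003,0,0,0,0,-1],
    [0,-0.001,0,0,0,0,-1],
  ],
)

```text
time_s: 12.9
ee_pos: [0.5396, -0.1919, 0.0326]
eef_rot: [3.141, -0.001, -0.039]
force: [1.0, -3.4, 1.3]
grip_width: 0.0003
grip_force: 1.7
```

Emit:
jog_arm(
  motion=[
    [0,-0.002,0,0,0,0,-1],
    [0,-0.002,0,0,0,0,-1],
  ],
)

```text
time_s: 13.1
ee_pos: [0.54, -0.1885, 0.0327]
eef_rot: [3.141, -0.002, -0.04]
force: [3.4, -6.0, 2.7]
grip_width: 0.0003
grip_force: 3.1
```

Emit:
jog_arm(
  motion=[
    [0,-0.0015,0,0,0,0,-1],
    [0,0,0,0,0,0,-1],
  ],
)

```text
time_s: 13.3
ee_pos: [0.5402, -0.1869, 0.0327]
eef_rot: [3.141, -0.002, -0.04]
force: [3.7, -5.1, 2.5]
grip_width: 0.0003
grip_force: 2.5
```

Emit:
jog_arm(
  motion=[
    [0,-0.0015,0,0,0,0,-1],
    [0,0,0,0,0,0,-1],
  ],
)

```text
time_s: 13.5
ee_pos: [0.5404, -0.1856, 0.0328]
eef_rot: [3.14, -0.002, -0.04]
force: [3.7, -6.0, 2.1]
grip_width: 0.0005
grip_force: 3.0
```

Emit:
jog_arm(
  motion=[
    [0,-0.0015,0,0,0,0,-1],
    [0,-0.0015,0,0,0,0,-1],
    [0,0,0,0,0,0,-1],
  ],
)

```text
time_s: 13.8
ee_pos: [0.5408, -0.1834, 0.033]
eef_rot: [3.139, -0.003, -0.04]
force: [5.9, -11.3, 0.9]
grip_width: 0.0005
grip_force: 5.6
```

Emit:
jog_arm(
  motion=[
    [0,-0.0015,0,0,0,0,-1],
    [0,0,0,0,0,0,-1],
  ],
)

```text
time_s: 14.0
ee_pos: [0.541, -0.1826, 0.0332]
eef_rot: [3.138, -0.004, -0.04]
force: [5.5, -15.6, 1.6]
grip_width: 0.0007
grip_force: 7.8
```

Emit:
jog_arm(
  motion=[
    [0,0,0,0,0,0,-1],
    [0,0,0,0,0,0,-1],
    [0,0.02,0,0,0,0,-1],
    [0,0.02,-0.02,0,0,0,-1],
    [0,0,-0.05,0,0,0,-1],
  ],
)

```text
time_s: 14.5
ee_pos: [0.5358, -0.221, 0.0991]
eef_rot: [-3.138, 0.008, -0.041]
force: [1.4, 0.2, 0.7]
grip_width: 0.0004
grip_force: 0.0
```

Emit:
jog_arm(
  motion=[
    [-0.01,-0.03,-0.035,0,0,0,-1],
    [-0.01,-0.045,-0.01,0,0,0,-1],
    [-0.01,-0.045,0,0,0,0,-1],
    [-0.01,-0.045,0,0,0,0,-1],
    [0,0,0,0,0,0,-1],
  ],
)

```text
time_s: 15.0
ee_pos: [0.5036, -0.0498, 0.1473]
eef_rot: [-3.14, 0.001, -0.035]
force: [0.7, 0.1, -0.0]
grip_width: 0.0004
grip_force: 0.0
```

```bash
python3 - <<'E'
from h import *
import pickle
m=cam('wrist');im=ctrl.camera('wrist');cv2.imwrite('pics/w5.png',im[:,:,::-1]);pickle.dump(m,open('w4.pkl','wb'))
a=cam('scene'); print('pink knob',atz(a,(283,106),.05))
go(.42,.3285,.037,.12)
E
```

```text
pink knob [0.1945 0.3441 0.05  ]
t 15.05 pos [ 0.5042 -0.0518  0.1473] rot [-3.1411  0.0007 -0.0361] F [-0.1651 -0.2235 -0.297 ]
 tool shift [-0.0978 -0.377   0.1106] turn z -0.15606245841053512
```

View pics/w5.png

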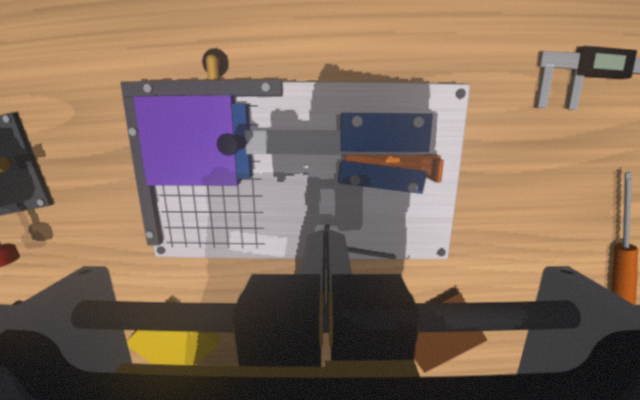

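```bash
python3 - <<'E'
exec(open('f3.py').read().split("f('post'")[0])
f('heel',(442,169),.044); f('post',(228,144),.076)
for u in[(135,96),(235,96),(238,185),(145,186)]: f('blank',u,.035)
for u in[(123,82),(469,84),(450,259),(155,258)]: f('plate',u,.02)
E
```

```text
heel [ 0.5364 -0.1709] fix [ 0.0138 -0.18  ]
post [0.5704 0.0339] fix [0.0394 0.0261]
blank [0.6203 0.1377] fix [0.085  0.1318]
blank [0.6151 0.0356] fix [0.0839 0.0296]
blank [0.5252 0.0428] fix [-0.0061  0.0331]
blank [0.528  0.1454] fix [-0.0076  0.1357]
plate [0.637 0.158] fix [0.1008 0.1527]
plate [ 0.6208 -0.2035] fix [ 0.0994 -0.2091]
plate [ 0.4219 -0.1993] fix [-0.0995 -0.2131]
plate [0.4351 0.1622] fix [-0.1011  0.1487]
```

Heel at fixture y = -180 mm, so the wedge origin is near -130: jammed, with the blank seated. Now the knob.

Emit:
jog_arm(
  motion=[
    [-0.015,-0.047,0,0,0,0,-1],
    [-0.015,-0.047,0,0,0,0,-1],
    [-0.015,-0.047,0,0,0,0,-1],
    [-0.015,-0.047,0,0,0,0,-1],
    [-0.015,-0.047,0,0,0,0,-1],
  ],
)

```text
time_s: 15.55
ee_pos: [0.4386, 0.1848, 0.1472]
eef_rot: [3.142, 0.001, -0.041]
force: [1.6, -0.5, 0.1]
grip_width: 0.0002
grip_force: 0.0
```

Emit:
jog_arm(
  motion=[
    [-0.012,-0.047,0,0,0,0,-1],
    [-0.01,-0.047,0,0,0,0,-1],
    [0,-0.047,0,0,0,-0.08,-1],
    [0,0,0,0,0,-0.076,-1],
    [0,0,0,0,0,0,-1],
  ],
)

```text
time_s: 16.05
ee_pos: [0.4227, 0.3257, 0.1466]
eef_rot: [3.141, 0.001, 0.119]
force: [0.2, -0.3, -1.0]
grip_width: 0.0004
grip_force: 0.0
```

```bash
python3 - <<'E'
from h import *
m=cam('wrist');im=ctrl.camera('wrist');cv2.imwrite('pics/w6.png',im[:,:,::-1])
hsv=cv2.cvtColor(im,cv2.COLOR_RGB2HSV)
M=(((hsv[...,0]<6)|(hsv[...,0]>174))&(hsv[...,1]>180)&(hsv[...,2]>70)).astype(np.uint8)
n,_,st,c=cv2.connectedComponentsWithStats(M)
for i in range(1,n):
    if st[i,4]>80: print(st[i],c[i],atz(m,c[i],.055))
print(proj(m,[.456,.333,.05]))
go(.42,.3285,.037,.12)
E
```

```text
[321.3854 172.6958]
t 16.1 pos [0.4229 0.325  0.1467] rot [3.141  0.0012 0.1147] F [ 0.1044 -0.1008  0.2678]
 tool shift [-0.0023 -0.0039  0.1097] turn z -0.005284393903771112
```

Emit:
jog_arm(
  motion=[
    [-0.005,-0.005,0.03,0,0,0,-1],
    [0,0,0.045,0,0,0,-1],
    [0,0,0.035,0,0,0,-1],
    [0,0,0,0,0,0,-1],
    [0.01,0,0,0,0,0,-1],
  ],
)

```text
time_s: 16.6
ee_pos: [0.4274, 0.3305, 0.0383]
eef_rot: [3.141, 0.001, 0.115]
force: [0.5, -0.0, 0.7]
grip_width: 0.0004
grip_force: 0.0
```

Emit:
jog_arm(
  motion=[
    [0.008,0,0,0,0,0,-1],
    [0.006,0,0,0,0,0,-1],
    [0.006,0,0,0,0,0,-1],
  ],
)

```text
time_s: 16.9
ee_pos: [0.4482, 0.3338, 0.0386]
eef_rot: [-3.141, -0.002, 0.116]
force: [-1.1, -0.2, -0.4]
grip_width: 0.0002
grip_force: 0.0
```

Emit:
jog_arm(
  motion=[
    [0.004,0,0,0,0,0,-1],
    [0.003,0,0,0,0,0,-1],
    [0,0,0,0,0,0,-1],
  ],
)

```text
time_s: 17.2
ee_pos: [0.4525, 0.3343, 0.0376]
eef_rot: [3.141, 0.003, 0.117]
force: [-13.7, -2.3, 10.3]
grip_width: 0.0005
grip_force: 6.8
```

Emit:
jog_arm(
  motion=[
    [0.002,0,0,0,0,0,-1],
    [0.001,0,0,0,0,0,-1],
    [0,0,0,0,0,0,-1],
  ],
)

```text
time_s: 17.5
ee_pos: [0.4526, 0.3343, 0.0374]
eef_rot: [3.14, 0.01, 0.118]
force: [-34.9, -6.2, 23.8]
grip_width: 0.0005
grip_force: 18.0
```

Emit:
jog_arm(
  motion=[
    [-0.01,0,0,0,0,0,-1],
    [-0.02,0,0,0,0,0,-1],
    [-0.01,0,-0.045,0,0,0,-1],
    [-0.01,0,-0.05,0,0,0,-1],
    [0,0,-0.05,0,0,0,-1],
  ],
)

```text
time_s: 18.0
ee_pos: [0.4063, 0.3287, 0.1832]
eef_rot: [3.141, 0.0, 0.117]
force: [0.5, 1.1, -0.1]
grip_width: 0.0008
grip_force: 0.0
```

```bash
python3 - <<'E'
from h import *
im=ctrl.camera('side')[:,:,::-1].copy();b=cam('side');i0=cv2.imread('pics/side0.png')
for i in(i0,im,cv2.imread('pics/s1.png')):
    h0=cv2.cvtColor(i,cv2.COLOR_BGR2HSV)
    M=((h0[...,0]<6)|(h0[...,0]>174))&(h0[...,1]>180)&(h0[...,2]>70); M[:, :290]=0;M[:,340:]=0;M[:250]=0;M[300:]=0
    y,x=np.nonzero(M);print(len(x),x.mean(),y.mean(),atz(b,(x.mean(),y.mean()),.05))
c=ctrl.camera('scene')[:,:,::-1]
o=np.hstack([cv2.resize(c[125:315,225:415],(400,400)),cv2.resize(im[160:310,230:380],(400,400))]);cv2.imwrite('pics/fin.png',o)
print(ctrl.get_obs()['force'])
E
```

```text
104 311.61538461538464 269.28846153846155 [0.4759 0.3314 0.05  ]
66 311.27272727272725 267.6818181818182 [0.4785 0.326  0.05  ]
111 319.56756756756755 269.98198198198196 [0.4577 0.3289 0.05  ]
[-0.2155  0.3858 -0.3342]
```

View pics/fin.png

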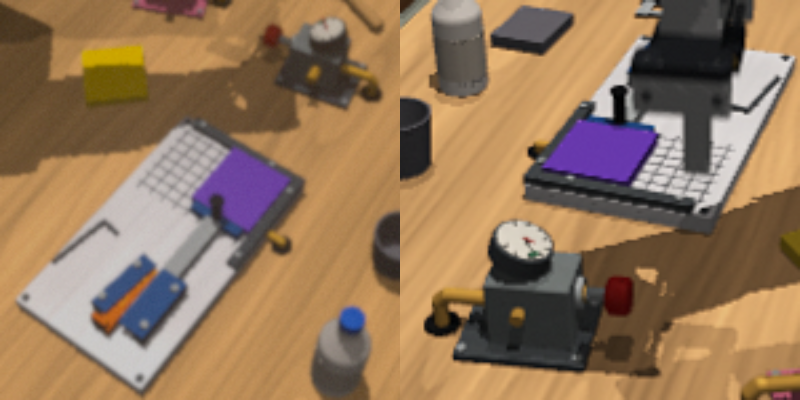

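The knob is back at its home pixels, the gauge needle has swung back, the blank sits in its corner and the wedge is in. Handing in.

```bash
python3 -c "
from station import ctrl
print(ctrl.hand_in())"
```

```text
the job is handed in; nothing more can be done
None
```

I handed the job in at about 18 s. The plate was vented first and the blank slid square into its corner; the wedge then jammed the bar with a push of about 15 N and the knob went fully home. The last pictures agree, but the hand-in gave no verdict.

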